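# Clear the loose nuts off the repair mat into the sorting tray

### The job

Sweep the four loose hex nuts along the mat with your closed fingertips and in over the tray's lip, until every one lies wholly inside the tray. Slide them at an easy pace: no taking them between the fingers, lifting or flicking, and leave the motor, the battery and everything else on the bench where it is.

Things in the scene. Friction and masses are not known exactly. Their poses are not given: they have to be found in the camera images.
- nut1: M16 steel hex nut lying flat on the mat, one of four alike and the only nuts in the scene: 24 mm across flats, 27.7 mm across corners, 13 mm high, about 33 g, a dark hole through it. Origin: centre of its underside, x towards a flat. Starts before the tray's open side, at any turn, in the strip nearer to or farther from the robot than motor and battery.
- nut2: M16 steel hex nut lying flat on the mat, one of four alike and the only nuts in the scene: 24 mm across flats, 27.7 mm across corners, 13 mm high, about 33 g, a dark hole through it. Origin: centre of its underside, x towards a flat. Starts before the tray's open side, at any turn, in the strip nearer to or farther from the robot than motor and battery.
- nut3: M16 steel hex nut lying flat on the mat, one of four alike and the only nuts in the scene: 24 mm across flats, 27.7 mm across corners, 13 mm high, about 33 g, a dark hole through it. Origin: centre of its underside, x towards a flat. Starts before the tray's open side, at any turn, in the strip nearer to or farther from the robot than motor and battery.
- nut4: M16 steel hex nut lying flat on the mat, one of four alike and the only nuts in the scene: 24 mm across flats, 27.7 mm across corners, 13 mm high, about 33 g, a dark hole through it. Origin: centre of its underside, x towards a flat. Starts before the tray's open side, at any turn, in the strip nearer to or farther from the robot than motor and battery.
- tray: Bare-metal sorting tray on the mat at the robot's left, fixed. 250 mm along its x, 120 mm along its y. Walls 3 mm thick, 24.5 mm high with their rolled rim, at both x ends and the +y side (inner face y = +57 mm); the -y side, facing the nuts, is open. Flat floor 2.5 mm above the mat from y = -35 mm to the back. Origin: centre of its underside, on the mat (whose top is at world z = 0.002).
- tray_lip (a point): Middle of the front edge of the tray's open side, at tray x = 0, y = -60 mm, on the mat's surface. From this edge a bevelled lip as wide as the tray rises smoothly to floor height over 25 mm (tray y = -60 to -35 mm); nuts slide over it. Axes as the tray's: +y points into the tray.
- motor: Small bare gear motor, an upright metal cylinder 36 mm in diameter, 47 mm high (to the tips of its terminals 49 mm), standing loose on the mat between the near and the far strip of nuts. Origin: centre of its underside. Not to be moved.
- battery: Dark battery block, 27 x 40 mm in plan (its x, its y), 49 mm high, standing loose on the mat between the near and the far strip of nuts; it and the motor may have changed places. Origin: centre of its underside. Not to be moved.
- handset: Opened white plastic handset half with its circuit board, 170 x 46 mm in plan (x, y), 26 mm high, lying loose on the mat to the right of all the nuts, its length roughly along world x. Origin: centre of its underside. Not to be moved.
- driver: Screwdriver with a red handle, 190 mm long, lying on the bench beyond the mat, its length (x) roughly along world y. Not to be moved.
- tumbler: Plum-coloured open tumbler with swabs in it, 74 mm across the rim, 105 mm high (swabs to 152 mm), on the bench left of the mat. Origin: centre of its underside. Not to be moved.
- dispenser: Clear pump bottle with a white pump head, 72 mm in diameter, 174 mm high, on the bench left of the mat. Origin: centre of its underside. Not to be moved.

How it is judged:
At the end, for the whole second after the job is handed in: All four nuts lie at rest inside the tray: each nut's centre between the tray's walls and at least 15 mm inside the front edge of the lip (so the nut is wholly past it), its origin less than 30 mm above the tray's underside, speed below 0.02 m/s (x of nut1 in the frame of tray between -0.122 and 0.122 m and y of nut1 in the frame of tray between -0.045 and 0.058 m and z of each of nut1, nut2, nut3, nut4 in the frame of tray below 0.03 m and linear speed of each of nut1, nut2, nut3, nut4 below 0.02 m/s and x of nut2 in the frame of tray between -0.122 and 0.122 m and y of nut2 in the frame of tray between -0.045 and 0.058 m and x of nut3 in the frame of tray between -0.122 and 0.122 m and y of nut3 in the frame of tray between -0.045 and 0.058 m and x of nut4 in the frame of tray between -0.122 and 0.122 m and y of nut4 in the frame of tray between -0.045 and 0.058 m); the robot touches nothing.
It fails at once if a nut was picked up (more than 35 mm above the bench) (height (world z) of any of nut1, nut2, nut3, nut4 above 0.035 m).
It fails at once if a nut was taken between the fingers (the point between the finger pads came straight over a nut's centre, within 8 mm, with the tips down beside it) ((horizontal distance between the grasp point and nut1 below 0.008 m and height (world z) of the grasp point below 0.033 m) or (horizontal distance between the grasp point and nut2 below 0.008 m and height (world z) of the grasp point below 0.033 m) or (horizontal distance between the grasp point and nut3 below 0.008 m and height (world z) of the grasp point below 0.033 m) or (horizontal distance between the grasp point and nut4 below 0.008 m and height (world z) of the grasp point below 0.033 m)).
It fails at once if a nut was flicked (faster than 0.8 m/s) (linear speed of any of nut1, nut2, nut3, nut4 above 0.8 m/s).
It fails at once if something else on the bench was displaced by more than 12 mm or tipped (distance of any of handset, motor, battery, driver, tumbler, dispenser from where it was at the start of the episode above 0.012 m or angle between any of handset, motor, battery, tumbler, dispenser's own z axis and vertical above 0.3 rad).
It also fails if it takes over 72 s, if anything falls off the work surface, if the arm or the gripper's body presses on something with over 40 N, if the wrist force passes 120 N, or if a joint passes its speed limit or range.

### The arm

A 6-joint arm with a two-finger parallel gripper is mounted at the origin on the work surface. World frame = base frame: x ahead of the robot, y to its left, z up, the work surface at z = 0. Lengths are in m, angles in rad, forces in N, time in s.
With the tool pointing down it reaches from about 0.325 to 0.9 m from the base axis. Payload 6.1 kg.
Tool frame: the origin (TCP) lies on the centre line of the jaws, within the pads' length; the fingertips stand robot.tip_reach ahead of it and the grasp point (between the pads) lies 8 mm behind it (robot.tip_reach is the distance from the TCP to the fingertips, in m); z points along the fingers, y is the line along which they close (so a half turn about z gives the same grasp; the last joint's range is limited). The gripper opens to 85 mm and grips with 20 to 120 N. Pads are 22 mm wide; open, the fingers measure 114 mm over their backs; the gripper's body (76 mm by 85 mm) begins 54 mm behind the grasp point. The pads swing forward as they close: fully open they stand 13 mm farther back than shut.
Start: joints at [-1.293, 0.22, 1.526, -0, 1.395, -0.126], TCP at [0.246, -0.575, 0.215] pointing down, gripper open.
Joint ranges: [-2.98, 2.98], [-0.91, 2.08], [0.09, 2.57], [-1.24, 4.39], [0.2, 2.65], [-2.68, 2.68]. Speed limits (rad/s): [2.57, 2.57, 3.01, 3.14, 3.14, 3.14].

### API

Orientations are given as a rotation vector (axis times angle).
In Python, from rig import readout, optics, robot gives the robot as it stands.
- The arm moves only by the tool drive_tool, never from a script. Its argument "motion" is one flat list of numbers, 5 for each row, row after row: the shift along the tool's x, y, z in mm, then the turn about the tool's z in rad, then the closure, from -1 (fully open) to 1 (shut). In form: [x, y, z, spin, claw, x, y, z, spin, claw, ...]. A call has 1 to 5 rows; each row is the pose to reach, as a shift and turn from the pose commanded when the call began, along the tool's axes at that moment; what a row does not reach only later rows make up. A row lasts 1/10 s, in which the tool goes at most 50 mm and 8.59 degrees, less where a joint would pass 70% of its speed; a pose out of reach is approached as far as the arm can. A call with a gripper value outside its range is refused whole. The fingers move at their own pace and stop on an object; "newtons" is the grip in N (left out, the last holds). Time passes only in rows, so rows that repeat a pose let the fingers close. It gives the time, the measured TCP pose, the force, the opening and the grip force at its end, in the units of the state.
- readout.get_state(): the state, without advancing time (a new reading comes with each control period).
- optics.grab_frame(name): name is "side" or "top"; returns (picture, depth): 480x640x3 uint8, blue, green, red; 480x640 float32, m along the optical axis (not along the pixel's ray), 0 where there is no reading.
- optics.camera_params(name): a dict with "intrinsics" (3x3 intrinsics, pixels), "rvec" (rotation vector, rad) and "tvec" (3), from world to camera coordinates, as OpenCV has them. Camera axes: x right, y down, z forward; pixel columns grow to the right and rows downward; lengths in m; the calibration is good to about 2 mm. A picture is of the moment at which its call begins. camera_params takes no time and is no camera call.
- robot.job_done(): hands the job in; it is judged then, once.
The state is a dict: "time_s": time; "joint_pos": joint angles; "qd": joint speeds; "joint_efforts": joint torques, N m; "position": TCP position; "ee_rot": TCP orientation; "wrist_force": force on the tool from outside, world axes, zero at the start; "moment": the same for the moment, N m; "opening": finger opening in m; "grip_force": force on a finger pad.
Only numpy, scipy, OpenCV 4.12 (cv2) and the standard library are available. Lean on these libraries where they do the work, as an engineer would, in place of code of your own. Each camera call takes 0.05 s, during which the arm holds its last target. There are 200 camera calls.

## Working session

There is one attempt and no reset: what is moved stays moved. The work goes in short steps, Python scripts to look and compute and a tool call to move; the robot and the scene stay as the last step left them, time stands still between calls to the robot, and variables do not carry over. Pictures are saved under pics/ and viewed, at most 10 in all, crops included, and the job is handed in when it is done.

Besides the shell and the picture viewer there is one more tool, called as name(argument=value, ...) on one line, values as JSON. drive_tool: Moves the arm, as the interface text tells. Its arguments: {"type":"object","properties":{"motion":{"type":"array","items":{"type":"number"}},"newtons":{"type":"number"}},"required":["motion"]}

```bash
mkdir -p pics; ls
python3 - <<'E'
from rig import readout, optics, robot
import cv2
print(robot.tip_reach); print(readout.get_state())
for n in("top","side"):
    im,d=optics.grab_frame(n); cv2.imwrite(f"pics/{n}0.png",im); print(n,optics.camera_params(n))
E
```

```text
pics
0.011
{'time_s': 0.0, 'joint_pos': array([-1.29309381e+00,  2.21222307e-01,  1.52762607e+00,  6.56029850e-06,
        1.39472653e+00, -1.26073618e-01]), 'qd': array([-8.11814027e-05, -1.47038856e-03,  1.82753749e-04, -7.89630230e-04,
        4.14743699e-04,  4.12522644e-04]), 'joint_efforts': array([-1.08615899e-03, -4.96906078e+01, -3.89398849e+01, -3.86637876e-04,
        1.10011239e-02,  1.62925085e-05]), 'position': array([ 0.24539236, -0.57410307,  0.21439374]), 'ee_rot': array([-3.07584952e+00, -6.29552084e-01,  2.25581988e-04]), 'wrist_force': array([-0.05702425, -0.1318843 , -0.14882836]), 'moment': array([-1.91127807e-02,  3.00095059e-02,  4.96197490e-05]), 'grip_force': 0.0, 'opening': 0.08543214233970282}
top {'intrinsics': array([[464.87319821,   0.        , 326.07305525],
       [  0.        , 464.87319821, 239.08372016],
       [  0.        ,   0.        ,   1.        ]]), 'rvec': array([ 2.20442421, -2.1449518 ,  0.15982433]), 'tvec': array([0.08378442, 0.57403767, 0.94827677])}
side {'intrinsics': array([[582.73760192,   0.        , 321.3441593 ],
       [  0.        , 582.73760192, 229.16062923],
       [  0.        ,   0.        ,   1.        ]]), 'rvec': array([ 2.43211773, -0.32075278,  0.121777  ]), 'tvec': array([-0.51583149,  0.21299231,  1.12518768])}
```

View pics/top0.png

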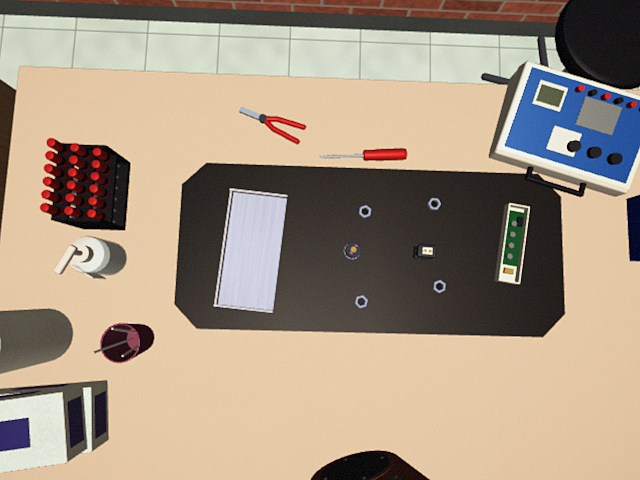

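View pics/side0.png

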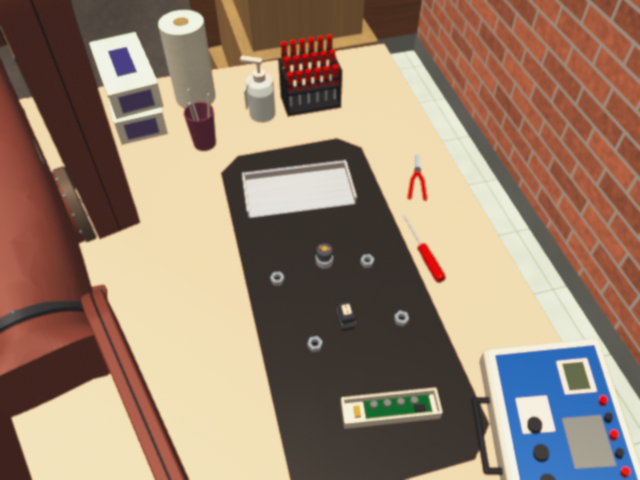

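The top view shows nuts near (365,211), (434,203), (361,301) and (440,286), with the motor at (352,250), the battery at (425,251) and the tray corners at (230,190), (287,195), (273,311) and (215,305). In the side view the nuts are at (367,260), (401,317), (277,278) and (315,343).

```bash
cat > h.py <<'E'
import cv2, numpy as np
from rig import readout, optics, robot
def cam(n):
    p=optics.camera_params(n); R=cv2.Rodrigues(p["rvec"])[0]; return p["intrinsics"],R,p["tvec"]
def ray(n,uv,z):
    K,R,t=cam(n); c=-R.T@t; d=R.T@np.linalg.inv(K)@np.array([*uv,1.]); return c+d*(z-c[2])/d[2]
def tri(a,b):
    P=[]
    for n in("top","side"):
        K,R,t=cam(n); P.append(K@np.c_[R,t])
    X=cv2.triangulatePoints(*P,np.array(a,float),np.array(b,float)); return (X[:3]/X[3]).ravel()
def blobs(im,lo=70,amin=20,amax=400,roi=None):
    g=cv2.cvtColor(im,cv2.COLOR_BGR2GRAY); m=(g>lo).astype(np.uint8)
    out=[]
    for c in cv2.findContours(m,cv2.RETR_EXTERNAL,cv2.CHAIN_APPROX_NONE)[0]:
        h=cv2.convexHull(c); a=cv2.contourArea(h)
        if amin<a<amax:
            M=cv2.moments(h); u=np.array([M["m10"],M["m01"]])/M["m00"]
            if roi is None or (roi[0]<u[0]<roi[1] and roi[2]<u[1]<roi[3]): out.append((u.round(1),a))
    return out
E
python3 - <<'E'
from h import *
T=cv2.imread("pics/top0.png");S=cv2.imread("pics/side0.png")
bt=blobs(T,roi=(290,480,180,325)); bs=blobs(S,roi=(255,425,235,365))
print(bt);print(bs)
for u,a in bt:
    print("top",u,a,ray("top",u,.0085).round(4))
    for v,b in bs:
        X=tri(u,v); 
        e=ray("side",v,.0085)
        if np.linalg.norm(e-ray("top",u,.0085))<.03: print("   ",v,b,X.round(4),e.round(4))
# tray by brightness
for n,im,roi in(("top",T,(200,300,180,320)),("side",S,(230,365,150,225))):
    b=[x for x in []]
    g=cv2.cvtColor(im,cv2.COLOR_BGR2GRAY);m=np.zeros_like(g);m[roi[2]:roi[3],roi[0]:roi[1]]=(g[roi[2]:roi[3],roi[0]:roi[1]]>100)
    c=max(cv2.findContours(m,cv2.RETR_EXTERNAL,cv2.CHAIN_APPROX_NONE)[0],key=cv2.contourArea)
    q=cv2.approxPolyDP(c,6,True)[:,0]; print(n)
    for u in q: print(u,ray(n,u,.002).round(3),ray(n,u,.0265).round(3))
E
```

```text
[]
[(array([314.5, 343. ]), 204.0), (array([401.2, 317.5]), 193.5), (array([346.1, 309.1]), 134.5), (array([276.8, 277.7]), 171.0), (array([323.8, 260.6]), 213.5), (array([366.8, 260. ]), 164.5), (array([324. , 249.1]), 141.0)]
top
[229 188] [0.681 0.314 0.002] [0.676 0.309 0.026]
[213 305] [0.427 0.335 0.002] [0.428 0.33  0.026]
[272 312] [0.416 0.21  0.002] [0.417 0.208 0.026]
[287 195] [0.67  0.187 0.002] [0.665 0.185 0.026]
side
[346 160] [0.687 0.332 0.002] [0.679 0.308 0.026]
[242 172] [0.431 0.357 0.002] [0.429 0.332 0.026]
[248 216] [0.419 0.213 0.002] [0.417 0.192 0.026]
[353 204] [0.661 0.187 0.002] [0.653 0.166 0.026]
```

Run:
```python
from h import *
T=cv2.imread("pics/top0.png");S=cv2.imread("pics/side0.png")
g=cv2.cvtColor(T,cv2.COLOR_BGR2GRAY); print(g[205:218,358:373]); 
for lo in(55,85,100):
  print(lo,[(u.tolist(),a) for u,a in blobs(T,lo=lo,amin=8,roi=(290,480,180,325))])
bt=blobs(T,lo=85,amin=8,roi=(290,480,180,325)); bs=blobs(S,lo=85,roi=(255,425,235,365))
for u,a in bt:
    print("top",u,a,ray("top",u,.0085).round(4))
    for v,b in bs:
        X=tri(u,v); e=ray("side",v,.0085)
        if np.linalg.norm(e-ray("top",u,.0085))<.03: print("   ",v,b,X.round(4),e.round(4))
```

```text
[[ 53  48  44  35  52  78 100 139 130  81  40  45  41  52  50]
 [ 47  52  68 103 145 161 179 203 190 150  83  46  41  52  49]
 [ 47  60 119 185 198 183 175 148 155 177 171 108  44  46  46]
 [ 44  77 164 187 144 108  80  44  83 143 193 178 123  63  46]
 [ 35 110 186 160  45  24  20  23  42  85 137 190 176  92  43]
 [ 37 118 192 162  26  21  26  24  31  32  90 171 167  84  43]
 [ 47 136 199 135  11  25  35  34  29  14 102 186 163  57  44]
 [ 56 146 194 129  20  20  30  29  24  16 106 192 164  48  48]
 [ 58 134 195 178  98  24  23  21  18  34 143 199 145  39  47]
 [ 52  87 146 189 181 105  56  62  93 139 179 185 111  42  48]
 [ 50  55  87 135 183 184 154 151 181 198 179 148  76  45  48]
 [ 50  51  53  68 128 183 187 180 173 137  99  68  47  53  51]
 [ 53  50  52  53  69 110 130 109  89  47  46  46  50  51  53]]
55 []
85 []
100 []
```

```bash
python3 - <<'E'
s=open("h.py").read()
s=s.replace("    out=[]\n","    out=[]\n    if roi is not None:\n        z=np.zeros_like(m); z[roi[2]:roi[3],roi[0]:roi[1]]=m[roi[2]:roi[3],roi[0]:roi[1]]; m=z\n")
open("h.py","w").write(s)
E
python3 - <<'E'
from h import *
T=cv2.imread("pics/top0.png");S=cv2.imread("pics/side0.png")
bt=blobs(T,lo=85,amin=8,roi=(295,480,180,325)); bs=blobs(S,lo=85,roi=(255,425,235,365))
print(bs)
for u,a in bt:
    print("top",u,a,ray("top",u,.0085).round(4))
    for v,b in bs:
        X=tri(u,v); e=ray("side",v,.0085)
        if np.linalg.norm(e-ray("top",u,.0085))<.03: print("   ",v,b,X.round(4),e.round(4))
g=cv2.cvtColor(T,cv2.COLOR_BGR2GRAY)
for lo in(90,110): 
  for u,a in blobs(T,lo=lo,amin=400,amax=5000,roi=(490,540,190,295)): print("hs",u,a,ray("top",u,.02).round(3))
E
```

```text
[(array([314.4, 342.8]), 180.0), (array([258.2, 349.6]), 208.0), (array([401. , 317.3]), 170.5), (array([346.3, 309.1]), 112.5), (array([276.8, 277.4]), 149.5), (array([323.8, 260.5]), 185.0), (array([366.7, 260. ]), 139.5), (array([323.9, 248.9]), 102.0)]
top [360.9 301.4] 124.5 [0.4428 0.0211 0.0085]
    [276.8 277.4] 149.5 [0.4441 0.0216 0.0147] [0.4454 0.0258 0.0085]
top [439.1 285.9] 116.5 [ 0.48   -0.147   0.0085]
    [314.4 342.8] 180.0 [ 0.4808 -0.1451  0.0159] [ 0.4824 -0.1413  0.0085]
top [427.  250.5] 69.5 [ 0.5558 -0.1208  0.0085]
top [353.3 248.6] 43.0 [0.5554 0.0395 0.0085]
    [323.8 260.5] 185.0 [0.5523 0.0401 0.012 ] [0.5512 0.0427 0.0085]
top [349.6 252.7] 132.5 [0.5463 0.0473 0.0085]
    [323.8 260.5] 185.0 [0.5501 0.0464 0.0036] [0.5512 0.0427 0.0085]
    [323.9 248.9] 102.0 [0.5491 0.049  0.0408] [0.5597 0.0727 0.0085]
top [364.7 211. ] 113.0 [0.6385 0.0161 0.0085]
    [366.7 260. ] 139.5 [0.6379 0.0166 0.0141] [0.6398 0.0205 0.0085]
top [434.  203.5] 110.0 [ 0.6599 -0.1363  0.0085]
    [401.  317.3] 170.5 [ 0.6592 -0.1346  0.0151] [ 0.6618 -0.131   0.0085]
hs [513.8 243.4] 1774.0 [ 0.575 -0.307  0.02 ]
hs [513.8 243.3] 1748.0 [ 0.576 -0.307  0.02 ]
```

drive_tool(motion=[30,-33,9,-0.14,1,60,-66,18,-0.28,1,90,-99,27,-0.42,1,120,-132,36,-0.56,1,150,-165,45,-0.7,1], newtons=20)

```text
time_s: 0.6
position: [0.3187, -0.3621, 0.1697]
ee_rot: [-2.67, -1.654, -0.0]
wrist_force: [-0.4, -0.1, 0.1]
opening: 0.0122
grip_force: 0.0
```

```bash
cat >> h.py <<'E'
N=dict(A=(.444,.0215),B=(.481,-.146),C=(.638,.0165),D=(.6595,-.135))
G=dict(A=(.465,.282),B=(.508,.263),C=(.634,.266),D=(.588,.255))
def line(k):
    n,g=np.array(N[k]),np.array(G[k]); d=(g-n)/np.linalg.norm(g-n); return n,g,d,np.arctan2(d[1],d[0])
def pose():
    s=readout.get_state(); R=cv2.Rodrigues(s["ee_rot"])[0]; return s,R
def rel(xy,z,ang):
    s,R=pose(); p=s["position"]; d=R.T@(np.array([*xy,z])-p)*1000
    a=np.arctan2(R[1,0],R[0,0]); sp=-((ang-a+np.pi)%(2*np.pi)-np.pi)
    print("t",s["time_s"],"pos",p.round(4),"shift",d.round(1),"spin",round(sp,3),"R33",R[2,2].round(4),"F",s["wrist_force"].round(1),"open",round(s["opening"],3))
def start(k,z=.1,back=.045):
    n,g,d,a=line(k); rel(n-back*d,z,a)
E
python3 -c "
from h import *
start('A')"
```

```text
t 0.6 pos [ 0.3187 -0.3621  0.1697] shift [357.4 -42.   69.9] spin -0.381 R33 -1.0 F [-0.4 -0.1  0.1] open 0.012
```

drive_tool(motion=[45,-5,9,-0.1,1,90,-10,18,-0.2,1,135,-16,27,-0.3,1,180,-21,36,-0.38,1,225,-26,45,-0.38,1])

```text
time_s: 1.1
position: [0.3968, -0.1496, 0.1251]
ee_rot: [2.314, 2.125, 0.0]
wrist_force: [0.6, 0.3, 0.0]
opening: 0.0003
grip_force: 0.0
```

```bash
python3 -c "
from h import *
start('A',.04)"
```

```text
t 1.1 pos [ 0.3968 -0.1496  0.1251] shift [129.5  32.7  85.1] spin -0.005 R33 -1.0 F [0.6 0.3 0. ] open 0.0
```

drive_tool(motion=[35,9,15,0,1,70,18,30,0,1,105,26,48,0,1,129,33,70,0,1,129,33,85,0,1])

```text
time_s: 1.6
position: [0.4405, -0.023, 0.039]
ee_rot: [-2.311, -2.126, 0.0]
wrist_force: [-0.9, -0.3, 0.0]
opening: 0.0001
grip_force: 0.0
```

Run:
```python
from h import *
start('A',.0185)
im,_=optics.grab_frame("side"); cv2.imwrite("pics/s1.png",cv2.resize(im[180:400,180:460],None,fx=2.5,fy=2.5))
```

```text
t 1.6 pos [ 0.4405 -0.023   0.039 ] shift [-0.4 -0.1 20.5] spin -0.003 R33 -1.0 F [-0.9 -0.3  0. ] open 0.0
```

View pics/s1.png

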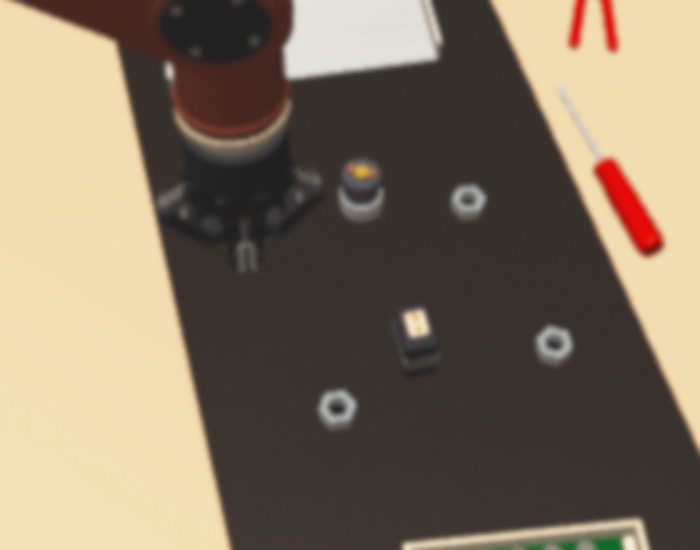

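The closed tips are at about (245,270) in the crop, behind nut A, which the arm hides. The knuckles spread wide, from about (160,200) to (315,185), so I'll check their height against the motor.

Run:
```python
from h import *
s,Rt=pose(); p=s["position"]
for n in("side","top"):
    im,d=optics.grab_frame(n); K,R,t=cam(n)
    v,u=np.nonzero(d>0); z=d[v,u]
    X=(np.linalg.inv(K)@np.c_[u,v,np.ones(len(u))].T*z-t[:,None]); W=(R.T@X).T
    Q=(W-p)@Rt
    h=W[:,2]
    for a in np.arange(.01,.14,.01):
        m=(abs(Q[:,0])<.05)&(abs(Q[:,1])<.09)&(h>a)&(h<a+.01)
        if m.sum()>3: print(n,"tip+%.3f"%(a+.005-p[2]+.011),m.sum(),"x",np.percentile(Q[m,0],[2,98]).round(3),"y",np.percentile(Q[m,1],[2,98]).round(3))
```

```text
side tip+0.029 18 x [-0.012 -0.004] y [-0.009  0.012]
side tip+0.039 41 x [-0.013 -0.003] y [-0.013  0.012]
side tip+0.049 40 x [-0.013 -0.004] y [-0.013  0.013]
side tip+0.059 43 x [-0.013  0.008] y [-0.011  0.013]
side tip+0.069 69 x [-0.014  0.006] y [-0.027  0.026]
side tip+0.079 203 x [-0.014  0.009] y [-0.033  0.034]
side tip+0.089 110 x [-0.018  0.009] y [-0.043  0.044]
side tip+0.099 159 x [-0.019  0.006] y [-0.05  0.05]
side tip+0.109 187 x [-0.019  0.   ] y [-0.056  0.059]
top tip+-0.011 45 x [0.033 0.049] y [-0.011  0.012]
```

Run:
```python
from h import *
s,Rt=pose(); p=s["position"]; K,R,t=cam("side")
for dz in(-.011,0,.01,.02,.03,.05):
    for dx in(-.011,):
        X=p+Rt@np.array([dx,0,-dz]); x=K@(R@X+t); uv=x[:2]/x[2]; print(dz,uv.round(1),"crop",((uv-180)*2.5).round(0))
im,d=optics.grab_frame("side"); print(d[270:296:2,270:286:3].round(3))
```

```text
-0.011 [279.5 297.2] crop [249. 293.]
0 [279.2 294.1] crop [248. 285.]
0.01 [279.  291.3] crop [247. 278.]
0.02 [278.7 288.4] crop [247. 271.]
0.03 [278.5 285.5] crop [246. 264.]
0.05 [278.  279.6] crop [245. 249.]
[[1.071 1.074 1.233 1.084 1.08  1.077]
 [1.076 1.079 1.116 1.089 1.087 1.082]
 [1.081 1.093 1.102 1.093 1.098 1.095]
 [1.092 1.092 1.099 1.098 1.1   1.099]
 [1.108 1.1   1.102 1.114 1.106 1.219]
 [1.214 1.113 1.107 1.11  1.116 1.221]
 [1.209 1.119 1.111 1.114 1.124 1.125]
 [1.206 1.121 1.115 1.12  1.127 1.131]
 [1.207 1.127 1.125 1.124 1.131 1.207]
 [1.205 1.205 1.124 1.128 1.205 1.203]
 [1.198 1.2   1.204 1.201 1.204 1.202]
 [1.195 1.198 1.195 1.197 1.196 1.199]
 [1.194 1.195 1.192 1.197 1.194 1.196]]
```

drive_tool(motion=[0,0,10,0,1,0,0,20,0,1,0,0,20,0,1])

```text
time_s: 2.1
position: [0.4397, -0.026, 0.0192]
ee_rot: [-2.316, -2.12, 0.002]
wrist_force: [-0.6, 0.2, 0.2]
opening: -0.0
grip_force: 0.0
```

Run:
```python
from h import *
print(robot.tip_reach); start('A',.0185)
s,Rt=pose(); p=s["position"]; K,R,t=cam("side")
for dz in(-.011,0.01,.03):
    x=K@(R@(p+Rt@np.array([-.011,0,-dz]))+t); print(dz,(x[:2]/x[2]).round(1))
im,d=optics.grab_frame("side"); W,_=optics.grab_frame("top")
v,u=np.mgrid[0:480,0:640]; 
# height map above mat around the tips
X=(np.linalg.inv(K)@np.c_[u.ravel(),v.ravel(),np.ones(u.size)].T*d.ravel()-t[:,None]); Z=(R.T@X)[2].reshape(480,640)
print((Z[270:306:2,268:292:3]*1000).round(0))
cv2.imwrite("pics/s2.png",np.hstack([cv2.resize(im[240:310,240:320],None,fx=5,fy=6),cv2.resize(W[260:330,340:420],None,fx=5,fy=6)]))
```

```text
0.011
t 2.1 pos [ 0.4397 -0.026   0.0192] shift [2.7 0.5 0.7] spin -0.008 R33 -1.0 F [-0.6  0.2  0.2] open -0.0
-0.011 [280.2 303. ]
0.01 [279.7 297.3]
0.03 [279.2 291.7]
[[ 1.390e+02  1.380e+02  1.230e+02  1.240e+02  1.210e+02  1.310e+02
   1.290e+02  1.170e+02]
 [ 1.310e+02  1.290e+02  1.230e+02  1.140e+02  1.180e+02  1.200e+02
   1.200e+02  8.900e+01]
 [ 1.180e+02  1.220e+02  1.160e+02  1.070e+02  1.030e+02  1.170e+02
   1.150e+02  9.000e+01]
 [ 8.600e+01  1.140e+02  1.130e+02  3.000e+00  1.010e+02  1.060e+02
   1.080e+02  8.900e+01]
 [ 8.800e+01  1.080e+02  1.060e+02  7.100e+01  9.800e+01  1.030e+02
   1.020e+02  8.700e+01]
 [ 8.600e+01  1.040e+02  9.900e+01  7.100e+01  9.100e+01  8.500e+01
   8.200e+01  8.600e+01]
 [ 1.004e+03  8.600e+01  8.500e+01  7.900e+01  8.300e+01  8.000e+01
   7.400e+01  6.000e+00]
 [-0.000e+00  8.300e+01  8.100e+01  7.700e+01  8.100e+01  7.900e+01
  -3.000e+00  3.000e+00]
 [ 2.000e+00  3.000e+00  7.600e+01  6.800e+01  6.900e+01  6.100e+01
  -1.000e+00 -2.000e+00]
 [ 1.000e+00  0.000e+00  5.900e+01  6.300e+01  6.300e+01  5.600e+01
   2.000e+00 -3.000e+00]
 [-2.000e+00  1.000e+00  5.200e+01  5.400e+01  5.500e+01  4.800e+01
  -2.000e+00 -2.000e+00]
 [ 1.000e+00 -1.000e+00  4.500e+01  5.000e+01  4.600e+01  4.100e+01
   2.000e+00  1.004e+03]
 [ 2.000e+00 -0.000e+00 -0.000e+00  4.100e+01  4.100e+01  0.000e+00
   0.000e+00  0.000e+00]
 [-0.000e+00  1.000e+00 -0.000e+00 -2.000e+00 -1.000e+00  1.000e+00
   2.000e+00 -1.000e+00]
 [-2.000e+00  1.000e+00 -0.000e+00  0.000e+00 -2.000e+00 -2.000e+00
  -2.000e+00 -1.000e+00]
 [ 2.000e+00  1.000e+00  2.000e+00 -0.000e+00  2.000e+00  1.000e+00
  -1.000e+00  1.000e+00]
 [-2.000e+00 -1.000e+00  1.000e+00  2.000e+00  1.000e+00 -1.000e+00
   0.000e+00  3.000e+00]
 [ 2.000e+00 -1.000e+00  0.000e+00  3.000e+00  0.000e+00 -3.000e+00
   1.000e+00 -3.000e+00]]
```

View pics/s2.png

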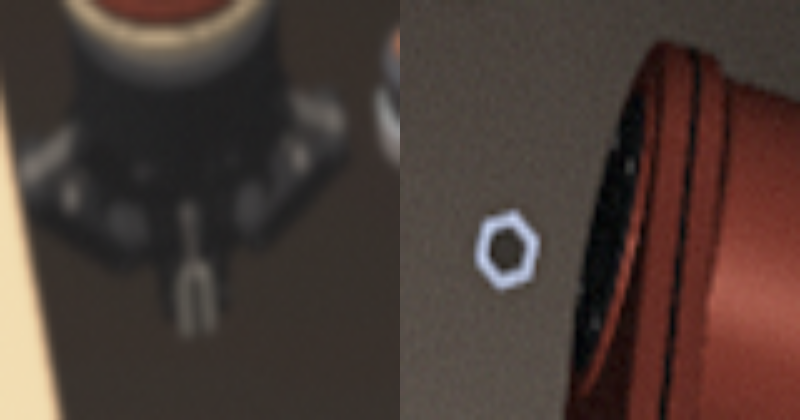

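The side crop shows the closed tips at about row 296 of the full frame. The top crop shows nut A at (507,250) in the crop, untouched. Tip height looks ambiguous, so I'll probe the mat gently.

drive_tool(motion=[0,0,2,0,1,0,0,4,0,1,0,0,4,0,1])

```text
time_s: 2.5
position: [0.4408, -0.0258, 0.0164]
ee_rot: [-2.316, -2.123, 0.0]
wrist_force: [-0.6, -0.7, 0.0]
opening: -0.0001
grip_force: 0.0
```

drive_tool(motion=[0,0,1,0,1,0,0,2,0,1,0,0,2,0,1])

```text
time_s: 2.8
position: [0.4407, -0.0257, 0.0144]
ee_rot: [-2.316, -2.123, 0.0]
wrist_force: [0.0, 0.8, 0.1]
opening: -0.0003
grip_force: 0.0
```

drive_tool(motion=[0,0,1,0,1,0,0,2,0,1,0,0,2,0,1])

```text
time_s: 3.1
position: [0.4407, -0.0257, 0.0123]
ee_rot: [-2.316, -2.123, 0.0]
wrist_force: [-0.7, 0.2, 0.4]
opening: -0.0
grip_force: 0.0
```

drive_tool(motion=[0,0,1,0,1,0,0,2,0,1,0,0,2,0,1])

```text
time_s: 3.4
position: [0.4407, -0.0258, 0.0103]
ee_rot: [-2.316, -2.123, 0.0]
wrist_force: [0.6, 1.1, -1.2]
opening: -0.0001
grip_force: 0.0
```

Run:
```python
from h import *
start('A',.0185)
im,d=optics.grab_frame("side"); g=cv2.cvtColor(im,cv2.COLOR_BGR2GRAY); print(g[284:306:1,270:290])
```

```text
t 3.4 pos [ 0.4407 -0.0258  0.0103] shift [ 2.4 -0.5 -8.2] spin -0.007 R33 -1.0 F [ 0.6  1.1 -1.2] open -0.0
[[ 36  33  33  33  34  33  38  46  59  62  54  40  37  36  35  35  38  41
   44  44]
 [ 35  34  35  33  33  35  40  52  67  73  67  53  41  38  37  38  41  46
   49  49]
 [ 41  39  35  33  35  38  49  70  85  89  88  73  53  41  37  37  43  47
   50  51]
 [ 47  42  38  36  37  44  61  86 101  98  99  89  69  48  37  38  43  48
   50  51]
 [ 49  47  40  36  37  49  71  93 100  91  92  94  79  56  41  38  43  49
   49  51]
 [ 50  47  43  36  39  52  74  88  88  76  79  88  81  61  46  41  44  48
   50  50]
 [ 50  49  43  40  39  53  72  85  80  66  70  83  82  64  49  45  46  48
   51  50]
 [ 50  49  46  42  43  53  72  84  80  66  67  83  83  66  49  41  43  48
   49  51]
 [ 50  51  47  45  46  54  71  84  81  67  68  82  82  66  47  39  42  48
   50  51]
 [ 52  50  47  44  43  52  70  84  82  67  68  81  82  67  49  41  44  49
   51  51]
 [ 51  51  48  43  40  48  67  83  82  68  66  80  83  70  54  46  46  49
   51  51]
 [ 51  51  49  45  43  49  68  83  83  69  63  76  81  7
[... 179 characters left out ...]
  51  50
   50  51]
 [ 51  51  51  52  51  52  57  63  64  59  55  57  58  56  52  51  52  51
   51  51]
 [ 50  51  51  51  51  51  52  54  56  54  52  52  51  52  51  51  51  51
   51  51]
 [ 51  52  52  51  52  52  51  52  52  51  52  51  50  51  51  51  52  52
   52  51]
 [ 51  51  52  52  51  51  52  51  51  51  51  51  52  51  51  51  52  51
   53  51]
 [ 51  52  52  51  52  51  52  52  51  52  51  51  52  52  51  52  51  51
   52  51]
 [ 51  52  52  52  52  52  51  52  52  52  51  51  51  52  52  51  52  52
   51  52]
 [ 52  51  52  52  52  51  52  51  51  52  52  52  51  52  52  51  51  52
   51  51]
 [ 51  52  51  51  51  51  51  52  52  51  51  51  51  52  52  52  51  52
   51  52]]
```

drive_tool(motion=[0,0,1,0,1,0,0,2,0,1,0,0,3,0,1,0,0,3,0,1])

```text
time_s: 3.85
position: [0.4407, -0.0258, 0.0073]
ee_rot: [-2.316, -2.123, 0.0]
wrist_force: [0.3, 0.0, 0.1]
opening: 0.0001
grip_force: 0.0
```

drive_tool(motion=[0,0,1,0,1,0,0,2,0,1,0,0,3,0,1,0,0,3,0,1])

```text
time_s: 4.25
position: [0.4407, -0.0257, 0.0043]
ee_rot: [-2.316, -2.123, 0.0]
wrist_force: [-0.6, -0.6, -0.6]
opening: 0.0001
grip_force: 0.0
```

drive_tool(motion=[0,0,1,0,1,0,0,2,0,1,0,0,3,0,1,0,0,4,0,1,0,0,4,0,1])

```text
time_s: 4.75
position: [0.4407, -0.0258, 0.0003]
ee_rot: [-2.316, -2.123, 0.0]
wrist_force: [-0.7, -0.3, 0.3]
opening: -0.0004
grip_force: 0.0
```

Run:
```python
from h import *
start('A',.0185)
K,R,t=cam("side"); im,d=optics.grab_frame("side")
g=cv2.cvtColor(im,cv2.COLOR_BGR2GRAY); print(g[292:308,274:286]); print(d[286:304,274:286].round(3))
for y in(-.037,-.026,-.015):
  for z in(.002,.01,.02,.03):
    x=K@(R@np.array([.4407,y,z])+t); print(y,z,(x[:2]/x[2]).round(1),x[2].round(3))
```

```text
t 4.75 pos [ 4.407e-01 -2.580e-02  3.000e-04] shift [  2.4  -0.5 -18.2] spin -0.007 R33 -1.0 F [-0.7 -0.3  0.3] open -0.0
[[37 50 70 88 90 76 73 85 83 67 49 39]
 [38 51 71 85 83 69 67 81 82 68 52 43]
 [39 50 70 84 82 69 66 79 83 69 52 42]
 [40 48 67 83 82 68 64 77 82 72 52 41]
 [41 45 64 82 84 70 63 77 83 75 56 43]
 [41 45 62 82 84 73 64 75 84 79 60 48]
 [45 48 63 80 85 76 64 72 82 78 62 52]
 [51 52 61 78 84 76 64 67 76 73 61 53]
 [53 53 59 70 76 70 61 61 66 63 57 53]
 [52 52 56 61 62 60 55 54 56 54 53 51]
 [51 52 53 53 54 53 52 52 52 52 52 52]
 [52 51 51 52 52 52 52 51 51 51 53 52]
 [52 52 52 52 51 52 52 51 52 52 52 52]
 [52 51 52 52 52 52 52 51 51 51 52 52]
 [51 52 52 51 52 52 52 51 51 52 52 51]
 [52 53 51 53 52 51 52 51 51 51 52 51]]
[[1.121 1.118 1.121 1.121 1.143 1.147 1.13  1.129 1.122 1.123 1.123 1.129]
 [1.122 1.126 1.125 1.124 1.131 1.14  1.134 1.126 1.127 1.129 1.127 1.127]
 [1.127 1.125 1.126 1.126 1.128 1.139 1.139 1.13  1.131 1.129 1.129 1.131]
 [1.125 1.124 1.125 1.127 1.131 1.142 1.143 1.131 1.129 1.129 1.13  1.136]
 [1.13  1.129 1.124 1.13  1.136 1.137 1.14  1.143 1.1
[... 683 characters left out ...]
 1.186 1.182]
 [1.186 1.188 1.187 1.16  1.159 1.158 1.165 1.167 1.167 1.184 1.181 1.188]
 [1.182 1.184 1.185 1.184 1.184 1.183 1.184 1.181 1.184 1.18  1.182 1.183]
 [1.175 1.181 1.18  1.18  1.182 1.179 1.178 1.184 1.181 1.179 1.185 1.18 ]
 [1.182 1.179 1.182 1.182 1.178 1.183 1.183 1.177 1.178 1.181 1.178 1.178]]
-0.037 0.002 [281.3 304.5] 1.176
-0.037 0.01 [281.1 302.3] 1.17
-0.037 0.02 [280.9 299.6] 1.162
-0.037 0.03 [280.6 296.9] 1.154
-0.026 0.002 [280.1 300. ] 1.182
-0.026 0.01 [279.9 297.9] 1.176
-0.026 0.02 [279.7 295.1] 1.169
-0.026 0.03 [279.4 292.4] 1.161
-0.015 0.002 [279.  295.6] 1.189
-0.015 0.01 [278.8 293.4] 1.183
-0.015 0.02 [278.5 290.7] 1.175
-0.015 0.03 [278.3 287.9] 1.168
```

drive_tool(motion=[0,0,2,0,1,0,0,4,0,1,0,0,6,0,1,0,0,8,0,1,0,0,8,0,1])

```text
time_s: 5.3
position: [0.4405, -0.0257, -0.0079]
ee_rot: [-2.315, -2.122, 0.001]
wrist_force: [-1.1, 0.0, 0.8]
opening: 0.0006
grip_force: 0.0
```

drive_tool(motion=[0,0,1,0,1,0,0,2,0,1,0,0,3,0,1,0,0,3,0,1])

```text
time_s: 5.7
position: [0.4407, -0.0258, -0.0106]
ee_rot: [-2.316, -2.123, 0.0]
wrist_force: [0.3, 0.2, -0.1]
opening: 0.0002
grip_force: 0.0
```

Run:
```python
from h import *
start('A',-.0125)
im,d=optics.grab_frame("side")
g=cv2.cvtColor(im,cv2.COLOR_BGR2GRAY); print(g[296:310,274:286]); print(d[298:308,274:286].round(3))
```

```text
t 5.7 pos [ 0.4407 -0.0258 -0.0106] shift [ 2.4 -0.5  1.9] spin -0.007 R33 -1.0 F [ 0.3  0.2 -0.1] open 0.0
[[37 44 63 83 85 72 64 75 84 75 54 41]
 [41 45 62 80 83 73 62 72 83 78 57 41]
 [42 43 59 78 85 76 64 71 83 78 57 39]
 [42 43 57 75 84 78 65 72 83 79 60 44]
 [42 42 55 74 85 79 65 70 84 81 64 51]
 [45 46 57 75 86 79 64 67 81 80 66 53]
 [50 52 58 74 83 77 63 62 74 73 64 54]
 [51 52 57 67 75 70 59 56 63 64 57 53]
 [52 52 53 58 62 59 54 53 54 55 53 52]
 [51 52 51 52 54 53 51 52 53 52 52 51]
 [51 52 52 50 52 51 53 51 51 51 51 52]
 [51 52 52 51 51 51 52 52 52 52 52 52]
 [52 52 51 52 50 51 52 52 52 52 52 51]
 [52 53 52 52 52 51 51 51 52 51 52 53]]
[[1.159 1.159 1.163 1.154 1.153 1.158 1.157 1.16  1.157 1.157 1.165 1.163]
 [1.162 1.161 1.168 1.156 1.159 1.159 1.163 1.159 1.16  1.163 1.171 1.169]
 [1.167 1.165 1.168 1.161 1.161 1.16  1.159 1.162 1.16  1.163 1.17  1.173]
 [1.167 1.168 1.168 1.173 1.162 1.163 1.16  1.164 1.167 1.168 1.181 1.182]
 [1.182 1.181 1.178 1.186 1.166 1.168 1.169 1.166 1.168 1.172 1.181 1.183]
 [1.178 1.177 1.178 1.181 1.171 1.168 1.166 1.167 1.176 1.184 1.186 1.182]
 [1.182 1.179 1.177 1.18  1.179 1.178 1.176 1.178 1.18  1.18  1.179 1.176]
 [1.177 1.179 1.176 1.177 1.174 1.175 1.179 1.176 1.177 1.181 1.175 1.177]
 [1.176 1.175 1.176 1.178 1.172 1.178 1.177 1.18  1.172 1.174 1.179 1.176]
 [1.174 1.174 1.176 1.172 1.174 1.171 1.173 1.178 1.176 1.176 1.174 1.173]]
```

drive_tool(motion=[0,0,1,0,1,0,0,2,0,1,0,0,3,0,1,0,0,4,0,1,0,0,4,0,1])

```text
time_s: 6.25
position: [0.4409, -0.0258, -0.0138]
ee_rot: [-2.315, -2.123, 0.001]
wrist_force: [-3.2, 0.7, 10.9]
opening: 0.0003
grip_force: 5.2
```

drive_tool(motion=[0,0,1,0,1,0,0,2,0,1,0,0,3,0,1,0,0,3,0,1])

```text
time_s: 6.65
position: [0.4411, -0.0258, -0.014]
ee_rot: [-2.314, -2.122, 0.002]
wrist_force: [-18.4, 3.9, 46.4]
opening: -0.0001
grip_force: 23.3
```

drive_tool(motion=[0,0,-5,0,1,0,0,-8.5,0,1,10,0,-8.5,0,1,20,0,-8.5,0,1,35,0,-8.5,0,1])

```text
time_s: 7.15
position: [0.4435, 0.0099, -0.0095]
ee_rot: [-2.316, -2.122, 0.001]
wrist_force: [0.4, -0.1, -0.3]
opening: -0.0001
grip_force: 0.1
```

```bash
cat >> h.py <<'E'
def goal(k,z=-.009,back=.025):
    n,g,d,a=line(k); rel(g-back*d,z,a)
E
python3 -c "
from h import *
goal('A')"
```

```text
t 7.15 pos [ 0.4435  0.0099 -0.0095] shift [248.   -2.2  -0.5] spin -0.007 R33 -1.0 F [ 0.4 -0.1 -0.3] open -0.0
```

drive_tool(motion=[20,0,-0.5,0,1,40,0,-0.5,0,1,60,0,-0.5,0,1,80,-1,-0.5,0,1,100,-1,-0.5,0,1])

```text
time_s: 7.65
position: [0.4507, 0.1104, -0.0092]
ee_rot: [-2.315, -2.123, 0.002]
wrist_force: [0.7, -0.2, 0.0]
opening: -0.0003
grip_force: 0.1
```

Run:
```python
from h import *
goal("A")
im,d=optics.grab_frame("top"); cv2.imwrite("pics/t3.png",im[170:330,190:450].repeat(3,0).repeat(3,1))
for u,a in blobs(im,lo=85,amin=60,roi=(278,480,190,325)): print(u,a,ray("top",u,.015).round(4))
```

```text
t 7.65 pos [ 0.4507  0.1104 -0.0092] shift [147.2  -0.4  -0.2] spin -0.006 R33 -1.0 F [ 0.7 -0.2  0. ] open -0.0
[439. 286.] 118.0 [ 0.4797 -0.145   0.015 ]
[427.  250.5] 69.5 [ 0.5551 -0.1192  0.015 ]
[349.8 252.5] 140.5 [0.5461 0.0474 0.015 ]
[364.7 211. ] 113.0 [0.6373 0.0168 0.015 ]
[434.  203.5] 110.5 [ 0.6586 -0.1345  0.015 ]
[281.1 218.8] 354.0 [0.6146 0.1968 0.015 ]
```

View pics/t3.png

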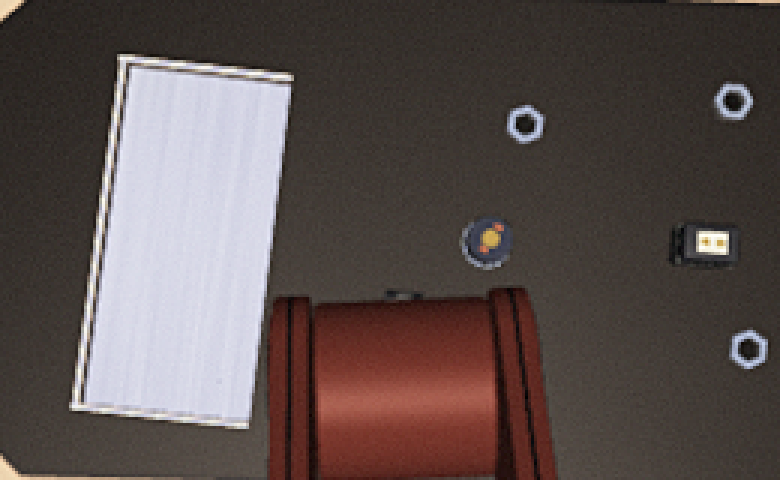

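The arm hides nut A at around (390,360) in the crop, as expected. The other three nuts, the motor and the battery haven't moved. I'll continue the push.

drive_tool(motion=[20,0,0,0,1,40,0,0,0,1,60,0,0,0,1,80,0,0,0,1,100,0,0,0,1])

```text
time_s: 8.2
position: [0.4594, 0.2095, -0.0092]
ee_rot: [-2.315, -2.123, 0.002]
wrist_force: [0.3, -0.5, 0.4]
opening: -0.0
grip_force: 0.1
```

drive_tool(motion=[20,0,0,0,1,35,0,0,0,1,45,0,0,0,1,38,0,-10,0,1,10,0,-50,0,1])

```text
time_s: 8.7
position: [0.4572, 0.2179, 0.038]
ee_rot: [-2.31, -2.123, 0.013]
wrist_force: [0.2, 0.2, 0.8]
opening: 0.0001
grip_force: 0.0
```

Run:
```python
from h import *
start('B',.06)
```

```text
t 8.7 pos [0.4572 0.2179 0.038 ] shift [-405.7   55.   -21.2] spin -0.018 R33 -1.0 F [0.2 0.2 0.8] open 0.0
```

drive_tool(motion=[-45,6,-10,0,1,-90,12,-20,0,1,-135,18,-22,0,1,-180,24,-22,0,1,-225,30,-22,-0.01,1])

```text
time_s: 9.2
position: [0.471, -0.011, 0.0643]
ee_rot: [2.305, 2.133, 0.001]
wrist_force: [0.1, 0.1, -0.1]
opening: 0.0001
grip_force: 0.0
```

Run:
```python
from h import *
start('B',-.009)
im,d=optics.grab_frame("top"); cv2.imwrite("pics/t4.png",im)
g=cv2.cvtColor(im,cv2.COLOR_BGR2GRAY)
b=(g[180:320,205:300]<90).astype(np.uint8)
for c in cv2.findContours(b,cv2.RETR_LIST,cv2.CHAIN_APPROX_NONE)[0]:
    a=cv2.contourArea(c)
    if 10<a<300: M=cv2.moments(c); u=np.array([M["m10"]/M["m00"]+205,M["m01"]/M["m00"]+180]); print(u.round(1),a,ray("top",u,.0175).round(4))
```

```text
t 9.2 pos [ 0.471  -0.011   0.0643] shift [-178.8   20.8   73.4] spin -0.011 R33 -1.0 F [ 0.1  0.1 -0.1] open 0.0
[240.2 288.9] 29.0 [0.4625 0.2768 0.0175]
```

drive_tool(motion=[-45,5,0,-0.01,1,-90,10,0,-0.01,1,-135,16,10,-0.01,1,-179,21,35,-0.01,1,-179,21,71,-0.01,1])

```text
time_s: 9.75
position: [0.4813, -0.1957, -0.0049]
ee_rot: [2.293, 2.134, 0.002]
wrist_force: [-0.2, 0.9, 0.1]
opening: -0.0002
grip_force: 0.0
```

```bash
python3 -c "
from h import *
goal('B')"
```

```text
t 9.75 pos [ 0.4813 -0.1957 -0.0049] shift [434.4  -6.3   1.8] spin -0.006 R33 -1.0 F [-0.2  0.9  0.1] open -0.0
```

drive_tool(motion=[0,-2,2,0,1,10,-2,2,0,1,20,-2,2,0,1,30,-2,2,0,1,45,-2,2,0,1])

```text
time_s: 10.25
position: [0.481, -0.1424, -0.0079]
ee_rot: [2.291, 2.145, 0.002]
wrist_force: [0.3, -0.8, 1.2]
opening: 0.0001
grip_force: 0.1
```

```bash
python3 -c "
from h import *
goal('B')"
```

```text
t 10.25 pos [ 0.481  -0.1424 -0.0079] shift [3.813e+02 2.000e-01 7.000e-01] spin 0.0 R33 -1.0 F [ 0.3 -0.8  1.2] open 0.0
```

drive_tool(motion=[20,0,1,0,1,40,0,1,0,1,60,0,1,0,1,80,0,1,0,1,100,0,1,0,1])

```text
time_s: 10.75
position: [0.4868, -0.0415, -0.0096]
ee_rot: [2.292, 2.147, 0.001]
wrist_force: [0.3, -0.5, -0.5]
opening: 0.0001
grip_force: 0.1
```

drive_tool(motion=[20,0,0,0,1,40,0,0,0,1,60,0,0,0,1,80,0,0,0,1,100,0,0,0,1])

```text
time_s: 11.25
position: [0.4932, 0.0584, -0.0096]
ee_rot: [2.292, 2.147, 0.002]
wrist_force: [0.2, -1.0, 0.1]
opening: 0.0002
grip_force: 0.1
```

```bash
python3 -c "
from h import *
goal('B')"
```

```text
t 11.25 pos [ 0.4932  0.0584 -0.0096] shift [180.1   1.4  -0.5] spin 0.001 R33 -1.0 F [ 0.2 -1.   0.1] open 0.0
```

drive_tool(motion=[20,0,-0.5,0,1,40,0,-0.5,0,1,60,1,-0.5,0,1,80,1,-0.5,0,1,100,1,-0.5,0,1])

```text
time_s: 11.75
position: [0.5005, 0.1582, -0.0091]
ee_rot: [2.292, 2.147, 0.002]
wrist_force: [0.4, 0.5, 1.2]
opening: -0.0001
grip_force: 0.1
```

drive_tool(motion=[20,0,0,0,1,40,0,0,0,1,60,0,0,0,1,72,0,0,0,1,78,0,0,0,1])

```text
time_s: 12.25
position: [0.5057, 0.2356, -0.0093]
ee_rot: [2.292, 2.148, 0.001]
wrist_force: [-0.1, -0.5, -0.1]
opening: -0.0002
grip_force: 0.1
```

drive_tool(motion=[-6,0,-15,0,1,-30,0,-55,0,1,-70,15,-70,0,1,-105,45,-70,0,1,-140,75,-70,-0.05,1])

```text
time_s: 12.75
position: [0.5724, 0.0877, 0.0616]
ee_rot: [2.237, 2.203, 0.003]
wrist_force: [0.7, -0.4, 0.0]
opening: 0.0003
grip_force: 0.0
```

```bash
cat >> h.py <<'E'
def intray():
    im,d=optics.grab_frame("top"); g=cv2.cvtColor(im,cv2.COLOR_BGR2GRAY); b=(g[180:320,205:300]<90).astype(np.uint8)
    for c in cv2.findContours(b,cv2.RETR_LIST,cv2.CHAIN_APPROX_NONE)[0]:
        a=cv2.contourArea(c)
        if 10<a<300:
            M=cv2.moments(c); u=np.array([M["m10"]/M["m00"]+205,M["m01"]/M["m00"]+180]); w=ray("top",u,.0175)[:2]-(.548,.259)
            print("hole",u.round(1),a,"tray xy",round(w@(.9954,-.096),4),round(w@(.096,.9954),4))
    for u,a in blobs(im,lo=85,amin=60,roi=(295,480,190,325)): print("loose",u,a,ray("top",u,.015).round(4))
    return im
E
python3 -c "
from h import *
start('C',.06); cv2.imwrite('pics/t5.png',intray())"
```

```text
t 12.75 pos [0.5724 0.0877 0.0616] shift [-115.2   68.1    1.8] spin -0.032 R33 -1.0 F [ 0.7 -0.4  0. ] open 0.0
hole [240.2 289. ] 28.0 tray xy -0.087 0.0096
hole [250.7 268.1] 28.0 tray xy -0.0408 -0.0061
loose [335.  257.8] 90.0 [0.5339 0.0789 0.015 ]
loose [350.2 254.9] 80.0 [0.541  0.0464 0.015 ]
loose [427.  250.5] 70.0 [ 0.5551 -0.1192  0.015 ]
loose [434.  203.5] 111.0 [ 0.6586 -0.1345  0.015 ]
```

drive_tool(motion=[-30,20,0,-0.01,1,-60,40,0,-0.02,1,-90,57,5,-0.03,1,-115,68,30,-0.03,1,-115,68,68,-0.03,1])

```text
time_s: 13.3
position: [0.6419, -0.0313, -0.0051]
ee_rot: [2.206, 2.227, 0.006]
wrist_force: [1.1, 0.2, -0.1]
opening: 0.0002
grip_force: 0.0
```

drive_tool(motion=[0,0,2,0,1])

```text
time_s: 13.4
position: [0.6358, -0.0282, -0.013]
ee_rot: [-2.208, -2.232, 0.003]
wrist_force: [0.0, 0.7, 0.8]
opening: 0.0001
grip_force: 0.0
```

```bash
python3 -c "
from h import *
goal('C'); start('C',-.009)"
```

```text
t 13.4 pos [ 0.6358 -0.0282 -0.013 ] shift [269.2   1.5  -4. ] spin -0.005 R33 -1.0 F [0.  0.7 0.8] open 0.0
t 13.4 pos [ 0.6358 -0.0282 -0.013 ] shift [-0.3  2.9 -4. ] spin -0.005 R33 -1.0 F [0.  0.7 0.8] open 0.0
```

drive_tool(motion=[0,2,-2,0,1,0,2,-2,0,1,10,2,-2,0,1])

```text
time_s: 13.7
position: [0.64, -0.0173, -0.0065]
ee_rot: [2.206, 2.234, 0.001]
wrist_force: [0.8, -0.3, -0.2]
opening: 0.0003
grip_force: 0.0
```

```bash
python3 -c "
from h import *
goal('C'); start('C',-.009)"
```

```text
t 13.7 pos [ 0.64   -0.0173 -0.0065] shift [258.4  -2.4   2.3] spin -0.004 R33 -1.0 F [ 0.8 -0.3 -0.2] open 0.0
t 13.7 pos [ 0.64   -0.0173 -0.0065] shift [-11.2  -1.4   2.5] spin -0.004 R33 -1.0 F [ 0.8 -0.3 -0.2] open 0.0
```

drive_tool(motion=[5,-1,2,0,1,13,-1,2,0,1,25,-1,2,0,1,40,-1,2,0,1,58,-1,2,0,1])

```text
time_s: 14.2
position: [0.6375, 0.0421, -0.0099]
ee_rot: [2.207, 2.236, 0.0]
wrist_force: [-0.8, -0.5, 0.1]
opening: -0.0002
grip_force: 0.1
```

drive_tool(motion=[20,0,0,0,1,40,0,0,0,1,60,0,0,0,1,80,0,0,0,1,100,0,0,0,1])

```text
time_s: 14.7
position: [0.6358, 0.143, -0.0101]
ee_rot: [-2.206, -2.236, 0.0]
wrist_force: [0.1, -0.3, -0.9]
opening: -0.0003
grip_force: 0.0
```

```bash
python3 -c "
from h import *
goal('C')"
```

```text
t 14.7 pos [ 0.6358  0.143  -0.0101] shift [98.  -0.1 -1.1] spin -0.002 R33 -1.0 F [ 0.1 -0.3 -0.9] open -0.0
```

Next, finish pushing C, lift, and head back for D.

drive_tool(motion=[20,0,-1,0,1,40,0,-1,0,1,60,0,-1,0,1,80,0,-1,0,1,92,0,-1,0,1])

```text
time_s: 15.2
position: [0.6347, 0.2352, -0.009]
ee_rot: [-2.205, -2.237, -0.0]
wrist_force: [-0.2, 0.3, 0.0]
opening: -0.0001
grip_force: 0.1
```

drive_tool(motion=[5,0,0,0,1,0,0,-15,0,1,-30,0,-55,0.03,1,-75,0,-65,0.06,1,-120,0,-65,0.1,1])

```text
time_s: 15.7
position: [0.6394, 0.1109, 0.0608]
ee_rot: [2.313, 2.119, 0.008]
wrist_force: [0.2, 0.0, 0.1]
opening: -0.0
grip_force: 0.0
```

```bash
python3 -c "
from h import *
start('D',.055); cv2.imwrite('pics/t6.png',intray())"
```

```text
t 15.7 pos [0.6394 0.1109 0.0608] shift [-286.5   53.5    6. ] spin -0.269 R33 -1.0 F [0.2 0.  0.1] open -0.0
hole [240.3 289.1] 26.0 tray xy -0.0872 0.0093
hole [250.7 268.2] 27.0 tray xy -0.041 -0.0062
hole [283.5 271.2] 151.5 tray xy -0.0388 -0.0755
hole [291.4 270.8] 172.0 tray xy -0.0359 -0.0921
hole [251.6 209.6] 22.0 tray xy 0.0838 0.0096
loose [388.7 268.8] 119.5 [ 0.5135 -0.0367  0.015 ]
loose [380.9 270.2] 146.5 [ 0.51  -0.02   0.015]
loose [426.9 250.2] 76.5 [ 0.5558 -0.119   0.015 ]
loose [321.4 220.5] 111.0 [0.6136 0.1101 0.015 ]
loose [434.  203.3] 114.5 [ 0.659  -0.1345  0.015 ]
loose [322.6 200.6] 254.0 [0.6573 0.1086 0.015 ]
```

drive_tool(motion=[-42,8,0,-0.06,1,-84,16,0,-0.12,1,-126,24,0,-0.18,1,-168,32,0,-0.23,1,-208,39,0,-0.27,1])

```text
time_s: 16.25
position: [0.6573, -0.1011, 0.0573]
ee_rot: [2.008, 2.415, 0.0]
wrist_force: [0.1, 0.4, 0.1]
opening: -0.0003
grip_force: 0.0
```

```bash
python3 -c "
from h import *
start('D',-.007)"
```

```text
t 16.25 pos [ 0.6573 -0.1011  0.0573] shift [-78.6  -4.1  64.3] spin 0.002 R33 -1.0 F [0.1 0.4 0.1] open -0.0
```

drive_tool(motion=[-30,-2,0,0,1,-60,-4,0,0,1,-79,-4,20,0,1,-79,-4,45,0,1,-79,-4,64,0,1])

```text
time_s: 16.75
position: [0.6671, -0.1783, -0.0085]
ee_rot: [-2.012, -2.412, 0.0]
wrist_force: [0.1, 0.3, -0.2]
opening: 0.0003
grip_force: 0.0
```

drive_tool(motion=[0,0,0,0,1,0,0,0,0,1,5,0,0,0,1])

```text
time_s: 17.05
position: [0.6681, -0.1717, -0.0063]
ee_rot: [2.008, 2.413, 0.001]
wrist_force: [-0.9, -0.9, 1.0]
opening: -0.0003
grip_force: 0.0
```

```bash
python3 -c "
from h import *
goal('D'); start('D',-.009)"
```

```text
t 17.05 pos [ 0.6681 -0.1717 -0.0063] shift [409.2  -1.2   2.1] spin 0.002 R33 -1.0 F [-0.9 -0.9  1. ] open -0.0
t 17.05 pos [ 0.6681 -0.1717 -0.0063] shift [-7.3 -1.9  2.7] spin 0.002 R33 -1.0 F [-0.9 -0.9  1. ] open -0.0
```

drive_tool(motion=[5,-1,2,0,1,13,-1,2,0,1,25,-1,2,0,1,40,-1,2,0,1,58,-1,2,0,1])

```text
time_s: 17.55
position: [0.6552, -0.1131, -0.0098]
ee_rot: [2.009, 2.415, 0.0]
wrist_force: [0.0, 0.2, 0.1]
opening: -0.0001
grip_force: 0.1
```

drive_tool(motion=[20,0,0,0,1,40,0,0,0,1,60,0,0,0,1,80,0,0,0,1,100,0,0,0,1])

```text
time_s: 18.05
position: [0.6368, -0.0142, -0.01]
ee_rot: [-2.009, -2.415, -0.0]
wrist_force: [0.6, -0.3, 0.2]
opening: -0.0001
grip_force: 0.0
```

drive_tool(motion=[20,0,0,0,1,40,0,0,0,1,60,0,0,0,1,80,0,0,0,1,100,0,0,0,1])

```text
time_s: 18.55
position: [0.6185, 0.0839, -0.01]
ee_rot: [-2.009, -2.415, -0.0]
wrist_force: [-0.3, -0.4, 0.2]
opening: 0.0002
grip_force: 0.0
```

```bash
python3 -c "
from h import *
goal('D')"
```

```text
t 18.55 pos [ 0.6185  0.0839 -0.01  ] shift [148.8   1.1  -1. ] spin 0.002 R33 -1.0 F [-0.3 -0.4  0.2] open 0.0
```

drive_tool(motion=[20,0,-1,0,1,40,0,-1,0,1,60,0,-1,0,1,80,1,-1,0,1,100,1,-1,0,1])

```text
time_s: 19.05
position: [0.6013, 0.1824, -0.009]
ee_rot: [2.009, 2.415, 0.0]
wrist_force: [0.2, -0.5, -1.0]
opening: -0.0003
grip_force: 0.0
```

drive_tool(motion=[18,0,0,0,1,32,0,0,0,1,44,0,0,0,1,48,0,0,0,1,43,0,-5,0,1])

```text
time_s: 19.55
position: [0.5931, 0.2235, -0.0047]
ee_rot: [-2.007, -2.416, 0.002]
wrist_force: [0.4, -0.4, 0.2]
opening: -0.0
grip_force: 0.0
```

drive_tool(motion=[-10,0,-40,0,1,-50,0,-65,0,1,-95,0,-80,0,1,-140,0,-85,0,1,-180,0,-85,0,1])

```text
time_s: 20.05
position: [0.6282, 0.0425, 0.0834]
ee_rot: [2.009, 2.411, 0.003]
wrist_force: [1.0, 0.3, -0.5]
opening: -0.0
grip_force: 0.0
```

drive_tool(motion=[-40,0,0,0,1,-40,0,0,0,1,-40,0,0,0,1,-40,0,0,0,1])

```text
time_s: 20.45
position: [0.6337, 0.0068, 0.081]
ee_rot: [-2.009, -2.414, -0.0]
wrist_force: [-0.3, 0.1, 0.8]
opening: -0.0003
grip_force: 0.0
```

```bash
python3 -c "
from h import *
cv2.imwrite('pics/t7.png',intray()); print(pose()[0]['time_s'],pose()[0]['qd'].round(3))"
```

```text
hole [280.2 309.4] 13.5 tray xy -0.1189 -0.0792
hole [295.8 304.6] 13.0 tray xy -0.1051 -0.1104
hole [240.3 289.1] 26.0 tray xy -0.0872 0.0093
hole [250.7 268.2] 27.0 tray xy -0.041 -0.0062
hole [251.5 209.7] 23.0 tray xy 0.0835 0.0097
loose [460.  282.3] 153.5 [ 0.4887 -0.1904  0.015 ]
loose [468.3 282.9] 145.0 [ 0.4879 -0.2083  0.015 ]
loose [369.1 268. ] 153.0 [0.514  0.0054 0.015 ]
loose [360.6 267.8] 146.5 [0.514  0.0236 0.015 ]
loose [346.7 251.9] 68.5 [0.5472 0.0541 0.015 ]
loose [388.4 223.7] 70.5 [ 0.611  -0.0351  0.015 ]
loose [391. 206.] 96.0 [ 0.6501 -0.0404  0.015 ]
loose [401.1 192.5] 63.0 [ 0.6807 -0.0622  0.015 ]
20.5 [ 0.013 -0.     0.001 -0.002 -0.    -0.001]
```

View pics/t7.png

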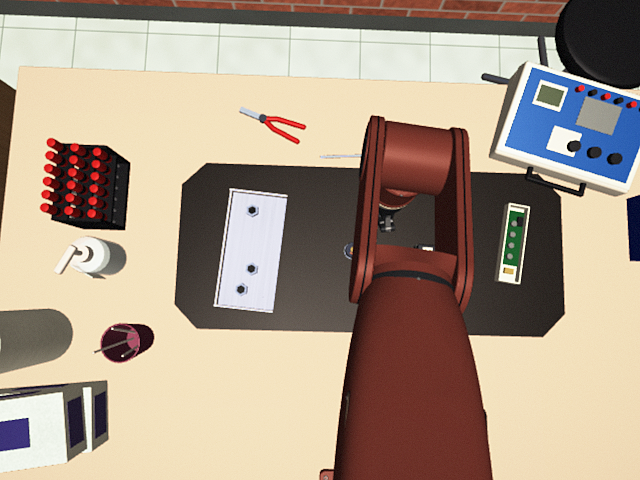

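Three nuts lie in the tray, with holes at (252,210), (251,268) and (240,289). D isn't among them, so it slipped off the face and is hidden under the arm. I'll look for it from the side.

Run:
```python
from h import *
im,d=optics.grab_frame("side"); cv2.imwrite("pics/s8.png",im)
for u,a in blobs(im,lo=85,amin=60,roi=(255,425,210,365)): print(u,a,ray("side",u,.0085).round(4),ray("side",u,.015).round(4))
```

```text
[258.2 349.6] 208.0 [ 0.3759 -0.1277  0.0085] [ 0.3757 -0.1313  0.015 ]
[346.3 309.1] 112.5 [ 0.5629 -0.0851  0.0085] [ 0.5615 -0.0889  0.015 ]
[383.3 271.1] 149.5 [ 0.6645 -0.016   0.0085] [ 0.6624 -0.0203  0.015 ]
[323.8 260.5] 185.0 [0.5512 0.0427 0.0085] [0.5499 0.0381 0.015 ]
[323.9 248.9] 102.0 [0.5597 0.0727 0.0085] [0.5583 0.0679 0.015 ]
[273.9 212.5] 210.0 [0.4774 0.2028 0.0085] [0.4765 0.1972 0.015 ]
```

View pics/s8.png

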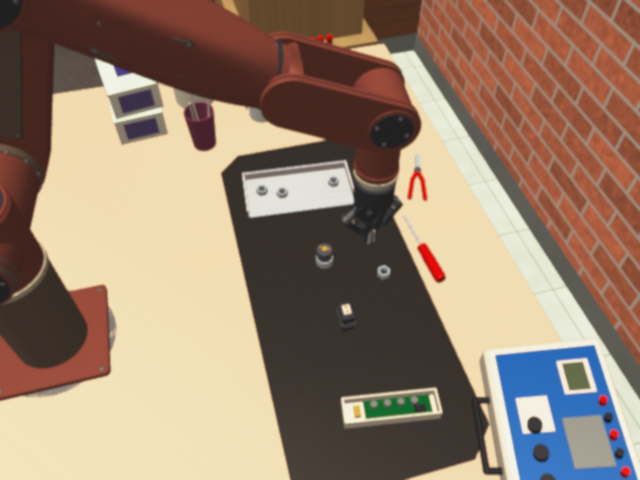

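D sits at (383,271) in the side view, about (0.662,-0.020) in the world. It slipped off the +x side of the fingers. I'll push it again, biased slightly to that side and with checks along the way.

```bash
cat >> h.py <<'E'
N["D"]=(.6645,-.020); G["D"]=(.600,.252)
E
python3 -c "
from h import *
start('D',-.009,.05);print(line('D'))"
```

```text
t 20.55 pos [0.6337 0.0076 0.0809] shift [-82.8  27.7  89.9] spin -0.049 R33 -1.0 F [ 0.3  0.2 -0. ] open -0.0
(array([ 0.6645, -0.02  ]), array([0.6  , 0.252]), array([-0.23073379,  0.97301692]), np.float64(1.8036280819488166))
```

drive_tool(motion=[-30,10,0,-0.02,1,-60,20,0,-0.05,1,-83,28,15,-0.05,1,-83,28,50,-0.05,1,-83,28,85,-0.05,1])

```text
time_s: 21.05
position: [0.6781, -0.0697, -0.0038]
ee_rot: [1.946, 2.463, 0.002]
wrist_force: [-0.0, 0.7, -0.8]
opening: -0.0002
grip_force: 0.0
```

drive_tool(motion=[0,0,2,0,1,0,0,2,0,1,0,0,2,0,1])

```text
time_s: 21.35
position: [0.6783, -0.0694, -0.0037]
ee_rot: [1.945, 2.464, 0.002]
wrist_force: [0.3, -0.2, -0.1]
opening: 0.0003
grip_force: 0.0
```

Run:
```python
from h import *
start('D',-.009,.05);goal('D')
im,d=optics.grab_frame("top")
for u,a in blobs(im,lo=85,amin=60,amax=250,roi=(330,400,190,240)): print(u,a,ray("top",u,.015).round(4))
im,d=optics.grab_frame("side")
for u,a in blobs(im,lo=85,amin=40,amax=250,roi=(355,425,240,290)): print(u,a,ray("side",u,.015).round(4))
```

```text
t 21.35 pos [ 0.6783 -0.0694 -0.0037] shift [ 1.3 -2.   5.3] spin 0.001 R33 -1.0 F [ 0.3 -0.2 -0.1] open 0.0
t 21.35 pos [ 0.6783 -0.0694 -0.0037] shift [305.8  -1.6   4.9] spin 0.001 R33 -1.0 F [ 0.3 -0.2 -0.1] open 0.0
[381.8 200.7] 119.5 [ 0.6612 -0.0201  0.015 ]
[422. 274.] 62.0 [ 0.7377 -0.048   0.015 ]
[381.  269.7] 87.0 [ 0.659  -0.0157  0.015 ]
[408.7 243.7] 219.0 [0.7392 0.0344 0.015 ]
```

drive_tool(motion=[0,-2,5,0,1,0,-2,5,0,1,10,-2,5,0,1,20,-2,5,0,1,30,-2,5,0,1])

```text
time_s: 21.95
position: [0.6674, -0.04, -0.011]
ee_rot: [-1.948, -2.465, -0.0]
wrist_force: [0.3, 0.4, -0.1]
opening: -0.0001
grip_force: 0.0
```

drive_tool(motion=[15,0,0,0,1,30,0,0,0,1,45,0,0,0,1,60,0,0,0,1,75,0,0,0,1])

```text
time_s: 22.45
position: [0.6501, 0.0334, -0.011]
ee_rot: [-1.948, -2.465, -0.0]
wrist_force: [-0.2, -0.4, -0.4]
opening: 0.0
grip_force: 0.0
```

```bash
cat >> h.py <<'E'
def chk(roi=(340,425,170,290)):
    goal("D")
    im,d=optics.grab_frame("side"); s,Rt=pose()
    for u,a in blobs(im,lo=85,amin=20,amax=250,roi=roi):
        w=ray("side",u,.015); q=Rt.T@(w-s["position"])
        if abs(q[0])<.06 and abs(q[1])<.06: print(u,a,w.round(4),"tool",q.round(3))
E
python3 -c "
from h import *
chk()"
```

```text
t 22.45 pos [ 0.6501  0.0334 -0.011 ] shift [199.2   1.8  -2. ] spin 0.001 R33 -1.0 F [-0.2 -0.4 -0.4] open 0.0
[350.8 235.4] 45.5 [0.625  0.0887 0.015 ] tool [ 0.057 -0.011 -0.026]
```

```bash
python3 -c "
from h import *
im,_=optics.grab_frame('side'); t,_=optics.grab_frame('top'); cv2.imwrite('pics/c9.png',np.hstack([cv2.resize(im[200:280,320:420],None,fx=4,fy=4),cv2.resize(t[180:260,300:400],None,fx=4,fy=4)]))"
```

```text
(no output)
```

View pics/c9.png

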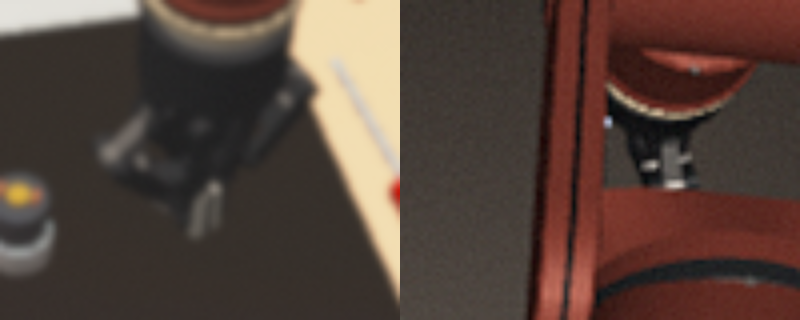

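The side crop shows the tips at (205,215) with no nut loose beside them. In the top crop a bright nut edge shows at (607,122), just ahead of the fingers, so D is still on the face. I'll continue.

drive_tool(motion=[15,0,-2,0,1,30,0,-2,0,1,45,0,-2,0,1,60,0,-2,0,1,75,0,-2,0,1])

```text
time_s: 23.1
position: [0.6327, 0.1063, -0.009]
ee_rot: [-1.948, -2.465, 0.0]
wrist_force: [-0.0, 0.7, 0.2]
opening: 0.0001
grip_force: 0.1
```

```bash
python3 -c "
from h import *
chk()"
```

```text
t 23.1 pos [ 0.6327  0.1063 -0.009 ] shift [124.3   1.9  -0. ] spin 0.0 R33 -1.0 F [-0.   0.7  0.2] open 0.0
```

drive_tool(motion=[15,0,0,0,1,30,0,0,0,1,45,0,0,0,1,60,0,0,0,1,75,0,0,0,1])

```text
time_s: 23.65
position: [0.6155, 0.1791, -0.009]
ee_rot: [-1.948, -2.465, -0.0]
wrist_force: [1.1, 0.1, -0.2]
opening: -0.0002
grip_force: 0.1
```

drive_tool(motion=[15,0,0,0,1,28,0,0,0,1,40,0,0,0,1,46,0,0,0,1,48,0,0,0,1])

```text
time_s: 24.15
position: [0.6045, 0.2253, -0.009]
ee_rot: [1.947, 2.465, -0.0]
wrist_force: [0.7, -0.2, 0.5]
opening: 0.0
grip_force: 0.1
```

drive_tool(motion=[-6,0,-15,0,1,-30,0,-55,0,1,-75,0,-70,0,1,-120,0,-80,0,1,-165,0,-80,0,1])

```text
time_s: 24.65
position: [0.6453, 0.0614, 0.0752]
ee_rot: [1.945, 2.461, 0.005]
wrist_force: [1.4, 0.4, -0.4]
opening: -0.0001
grip_force: 0.0
```

drive_tool(motion=[-40,0,0,0,1,-40,0,0,0,1,-40,0,0,0,1])

```text
time_s: 24.95
position: [0.6525, 0.023, 0.072]
ee_rot: [1.952, 2.461, 0.001]
wrist_force: [-0.4, 0.6, 0.5]
opening: -0.0002
grip_force: 0.0
```

```bash
python3 -c "
from h import *
im=intray(); s,_=optics.grab_frame('side'); cv2.imwrite('pics/f.png',np.hstack([cv2.resize(im[150:350,160:560],(400,300)),cv2.resize(s[140:440,200:480],(400,300))]))"
```

```text
hole [259.8 317. ] 14.5 tray xy -0.1396 -0.0391
hole [294.7 305. ] 20.0 tray xy -0.1061 -0.1083
hole [290.  302.8] 14.5 tray xy -0.1029 -0.098
hole [285.8 302. ] 25.0 tray xy -0.1022 -0.0888
hole [240.3 289.1] 26.0 tray xy -0.0872 0.0093
hole [250.7 268.2] 27.0 tray xy -0.041 -0.0062
hole [258. 226.] 28.5 tray xy 0.0502 -0.0088
hole [251.5 209.7] 23.0 tray xy 0.0835 0.0097
loose [445.7 264.6] 148.0 [ 0.5259 -0.1597  0.015 ]
loose [454.2 264.1] 136.5 [ 0.5274 -0.1781  0.015 ]
loose [356.5 252.9] 150.5 [0.5457 0.033  0.015 ]
loose [348.3 252.3] 162.5 [0.5465 0.0506 0.015 ]
loose [380.1 213. ] 70.0 [ 0.6339 -0.0168  0.015 ]
loose [379.9 194.5] 137.5 [ 0.6748 -0.0158  0.015 ]
```

View pics/f.png

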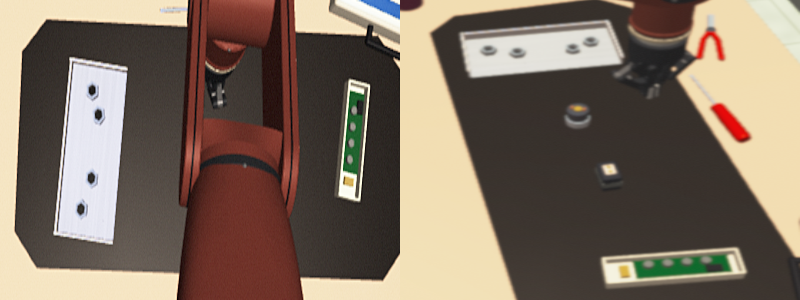

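The left panel shows all four nuts in the tray, at (92,90), (98,115), (91,178) and (80,209). All are well inside the lip, the motor, battery and handset are in place, and the arm is clear.

```bash
python3 -c "
from rig import robot
print(robot.job_done())"
```

```text
the job is handed in; nothing more can be done
None
```

I handed the job in with all four nuts measured inside the tray at about 25 s of the 72 s. One nut slipped off the fingers on its first sweep and went in on the second. The motor, battery and handset look unmoved in the last pictures, and no verdict came back.

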